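Level the casting plate and load the ring moulds

ROBOT

A 6-joint arm with a two-finger parallel gripper is mounted at the origin on the work surface. World frame = base frame: x ahead of the robot, y to its left, z up, the work surface at z = 0. Lengths are in m, angles in rad, forces in N, time in s.
With the tool pointing down it reaches from about 0.3 to 0.95 m from the base axis. Payload 3.1 kg.
Tool frame: the origin (TCP) lies midway between the tips of the shut fingers; the grasp point (between the pads) lies 19 mm behind it (grip_depth is the distance from the TCP to the grasp point, in m); z points along the fingers, y is the direction in which the jaws open and shut (so a half turn about z gives the same grasp; the last joint's range is limited). The gripper opens to 85 mm and grips with 20 to 120 N. Pads are 22 mm wide; open, the fingers measure 114 mm over their backs; the gripper's body (76 mm by 85 mm) begins 54 mm behind the grasp point. The pads swing forward as they close: fully open they stand 13 mm farther back than shut.
Start: joints at [1.059, 0.308, 1.634, -0, 1.2, -0.07], TCP at [0.267, 0.565, 0.231] pointing down, gripper open.
Joint ranges: [-3.06, 3.06], [-0.79, 1.96], [0.05, 2.63], [-1.19, 4.34], [0.05, 2.64], [-2.94, 2.94]. Speed limits (rad/s): [2.79, 2.79, 3.14, 3.14, 3.14, 3.14].

INTERFACE

Orientations are given as a unit quaternion [w, x, y, z].
In Python, from station import reach, move_straight, move_joints, gripper_open, grab, pause, inverse_kinematics, state, get_image, IKError, close_job, grip_depth gives the robot as it stands. Calls block until the motion is done:
- reach(position, orientation): joint-space move of the TCP to a pose.
- move_straight(position, ori=None, velocity=0.15, guard=None): straight line of the TCP; ori=None keeps the orientation; velocity is the mean speed in m/s. With guard (N) it stops when the force on the tool has changed by that much, and returns True; else False.
- move_joints(angles): joint-space move.
- gripper_open() and grab(): open the fingers fully, or close them until they stop; the grip force is fixed at half the most.
- pause(seconds).
- inverse_kinematics(position, orientation): joint angles nearest the present ones, or None.
- state(): the state.
- get_image(name): name is "side" or "top" or "wrist"; returns a dict with "color" (420x560x3 uint8, blue, green, red), "z_map" (420x560 float32, m along the optical axis (not along the pixel's ray), 0 where there is no reading), "fx", "fy", "cx", "cy" (pixels), "rvec" (rotation vector, rad) and "tvec" (3), from world to camera coordinates, as OpenCV has them. Camera axes: x right, y down, z forward; pixel columns grow to the right and rows downward; lengths in m; the calibration is good to about 2 mm. A picture is of the moment at which its call begins.
A pose or a line that the arm cannot do raises IKError and nothing moves.
- close_job(): hands the job in, once; it reports no verdict.
The state is a dict: "t": time; "joint_positions": joint angles; "qvel": joint speeds; "joint_efforts": joint torques, N m; "position": TCP position; "orientation": TCP orientation; "wrist_force": force on the tool from outside, world axes, zero at the start; "wrist_torque": the same for the moment, N m; "finger_gap": finger opening in m.
Only numpy, scipy, OpenCV 4.12 (cv2) and the standard library are available. Lean on these libraries where they do the work, as an engineer would, in place of code of your own. Each camera call takes 0.05 s, during which the arm holds its last target. There are 200 camera calls.

TASK

We are about to pour resin rings for the set. With the casting plate still empty, level it by turning its two black foot screws until the bubble of the round vial lies wholly inside the printed ring; then lift every ring mould out of the wooden tray, straight up by its orange core, and set them all flat and side by side inside the plate's raised rim. The bubble must still lie in the ring when you leave; leave the other things on the bench where they are.

Things in the scene. Friction and masses are not known exactly. Their poses are not given: they have to be found in the camera images.
- pan (a point): Centre of the pan floor of the levelling casting plate (aluminium, on two foot screws and a fixed foot), about 41 mm above the bench. z up; x points away from the front bar that bears screws and vial, y left. Pan 152 (x) by 224 mm (y) inside a rim 8 mm high, 4 mm thick (inner faces at x = +-76, y = +-112 mm): six moulds fit, two along x by three along y, with 20 and 26 mm to spare.
- knob_left (a point): Centre, half-way up, of the left (+y) foot screw's upright black knob: 42 mm in diameter, 32 mm tall, underside 8 mm above the plate; at (-123, 130, 23) mm from pan in the plate's axes (these axes do not turn with it). Right-hand thread: clockwise from above raises this corner, 0.95 mm per rad. Stiff (0.1 N m), stays where left, with a turn or more to spare past level.
- knob_right (a point): The same for the right (-y) foot screw: (-123, -130, 23) mm from pan in the plate's axes.
- fixed_foot (a point): Top of the plate over its fixed foot, about which it tilts, near the far rim: (65, 0) mm from pan in the plate's axes.
- vial (a point): Centre of the printed ring, 28 mm across, of the round bubble vial: a dark disc 74 mm in diameter with green fluid, top 12 mm above the plate, half-way between the screws, (-123, 0) mm from pan; axes as the plate's.
- bubble_c (a point): Centre of the vial's pale bubble, 18 mm across: inside the ring when within 5 mm of vial. It runs to the raised side, 0.66 mm per mrad of tilt, and settles in half a second. One rad clockwise of the left screw shifts it by (-1.68, +2.42) mm in the plate's x, y; of the right screw by (-1.68, -2.42) mm; anticlockwise the reverse.
- tray_in (a point): Centre of the floor (5 mm above the bench) of the fixed wooden mould tray: six square pockets of 69 x 69 mm, centres at x = +-37, y = -74, 0, +74 mm in the tray's axes, walls 28 mm above the floor, 5 mm thick. A mould's shell ends 2 mm below the walls' tops with 1.5 mm of play each side, so only its core can be gripped. Some pockets start empty.
- mould1_c (a point): Ring mould 1: square white shell 66 x 66 x 26 mm tall, blue-green rubber with a ring-shaped cavity on top; an upright orange core, 28 mm in diameter, rises in its middle from 26 to 66 mm above the underside; 0.2 to 0.3 kg. The point lies on the core's axis, 33 mm above the underside; z up, x and y square to the shell's sides. None if absent.
- mould2_c (a point): Ring mould 2: square white shell 66 x 66 x 26 mm tall, blue-green rubber with a ring-shaped cavity on top; an upright orange core, 28 mm in diameter, rises in its middle from 26 to 66 mm above the underside; 0.2 to 0.3 kg. The point lies on the core's axis, 33 mm above the underside; z up, x and y square to the shell's sides. None if absent.
- mould3_c (a point): Ring mould 3: square white shell 66 x 66 x 26 mm tall, blue-green rubber with a ring-shaped cavity on top; an upright orange core, 28 mm in diameter, rises in its middle from 26 to 66 mm above the underside; 0.2 to 0.3 kg. The point lies on the core's axis, 33 mm above the underside; z up, x and y square to the shell's sides. None if absent.
- mould4_c (a point): Ring mould 4: square white shell 66 x 66 x 26 mm tall, blue-green rubber with a ring-shaped cavity on top; an upright orange core, 28 mm in diameter, rises in its middle from 26 to 66 mm above the underside; 0.2 to 0.3 kg. The point lies on the core's axis, 33 mm above the underside; z up, x and y square to the shell's sides. None if absent.
- mould5_c (a point): Ring mould 5: square white shell 66 x 66 x 26 mm tall, blue-green rubber with a ring-shaped cavity on top; an upright orange core, 28 mm in diameter, rises in its middle from 26 to 66 mm above the underside; 0.2 to 0.3 kg. The point lies on the core's axis, 33 mm above the underside; z up, x and y square to the shell's sides. None if absent.
- mould6_c (a point): Ring mould 6: square white shell 66 x 66 x 26 mm tall, blue-green rubber with a ring-shaped cavity on top; an upright orange core, 28 mm in diameter, rises in its middle from 26 to 66 mm above the underside; 0.2 to 0.3 kg. The point lies on the core's axis, 33 mm above the underside; z up, x and y square to the shell's sides. None if absent.
- spray_can: Bystander, leave it where it is: a gold spray can with a green cap, 54 mm in diameter, 190 mm tall, standing; origin at its underside.
- prop_panel: Bystander, leave it where it is: a circuit-board prop sprayed green, 80 x 130 mm, 50 mm tall, lying flat; origin at its underside.
- motor: Bystander, leave it where it is: a round silver motor 60 mm in diameter, 28 mm tall with a 22 mm shaft; origin at its underside.
There are look-alikes about, which are no part of the job. What is shaped like the part that bears mould1_c but yellow is not meant.

How it is judged:
On the way:
1. the bubble lies inside the vial's ring while no mould is on the plate yet (distance between bubble_c and vial below 0.0052 m and horizontal distance between each of mould1_c, mould2_c, mould3_c, mould4_c, mould5_c, mould6_c and pan above 0.15 m), for 0.5 s.
At the end, for the whole second after the job is handed in: Every mould that is there lies flat (within 3 degrees) on the pan's floor inside the rim, and the bubble's centre is within 5.2 mm of the centre of the vial's ring (distance between bubble_c and vial below 0.0052 m and x of mould1_c in the frame of pan between -0.046 and 0.046 m and y of mould1_c in the frame of pan between -0.082 and 0.082 m and z of mould1_c in the frame of pan between 0.029 and 0.037 m and angle between each of mould1_c, mould2_c, mould3_c, mould4_c, mould5_c, mould6_c's own z axis and vertical below 0.05 rad and x of mould2_c in the frame of pan between -0.046 and 0.046 m and y of mould2_c in the frame of pan between -0.082 and 0.082 m and z of mould2_c in the frame of pan between 0.029 and 0.037 m and x of mould3_c in the frame of pan between -0.046 and 0.046 m and y of mould3_c in the frame of pan between -0.082 and 0.082 m and z of mould3_c in the frame of pan between 0.029 and 0.037 m and x of mould4_c in the frame of pan between -0.046 and 0.046 m and y of mould4_c in the frame of pan between -0.082 and 0.082 m and z of mould4_c in the frame of pan between 0.029 and 0.037 m and x of mould5_c in the frame of pan between -0.046 and 0.046 m and y of mould5_c in the frame of pan between -0.082 and 0.082 m and z of mould5_c in the frame of pan between 0.029 and 0.037 m and x of mould6_c in the frame of pan between -0.046 and 0.046 m and y of mould6_c in the frame of pan between -0.082 and 0.082 m and z of mould6_c in the frame of pan between 0.029 and 0.037 m); the robot touches nothing.
It fails at once if the spray can is shoved more than 3 cm (distance of spray_can from where it was at the start of the episode above 0.03 m).
It fails at once if the green prop panel is shoved more than 3 cm (distance of prop_panel from where it was at the start of the episode above 0.03 m).
It fails at once if the motor is shoved more than 3 cm (distance of motor from where it was at the start of the episode above 0.03 m).
Of mould1, mould2, mould3, mould4, mould5, mould6 only 4 to 6 are there at a start; the rules pass over those that are not, and their reading is None.
At some moment in a run one of mould1, mould2, mould3, mould4, mould5, mould6 may be knocked a few centimetres aside while the robot is not near it.
Once in a run the grip may slacken for a moment while it holds something.
It also fails if it takes over 210 s, if anything falls off the work surface, if the arm or the gripper's body presses on something with over 40 N, if the wrist force passes 120 N, or if a joint passes its speed limit or range.

## Working session

There is one attempt and no reset: what is moved stays moved. The work goes in short steps, each a Python script; the robot and the scene stay as the last script left them, time stands still between calls to the robot, and variables do not carry over. Pictures are saved under pics/ and viewed, about 12 in all and at most 16, crops included, and the job is handed in when it is done.

```bash
mkdir -p pics && ls
cat > h.py <<'E'
import numpy as np, cv2
from station import *
def pix2w(im,u,v,z=None,zmap=False):
    R=cv2.Rodrigues(np.array(im["rvec"],float))[0]; t=np.array(im["tvec"],float).ravel()
    d=np.array([(u-im["cx"])/im["fx"],(v-im["cy"])/im["fy"],1.])
    o=-R.T@t; r=R.T@d
    if zmap: return o+r*float(im["z_map"][int(round(v)),int(round(u))])
    return o+r*(z-o[2])/r[2]
def w2pix(im,p):
    R=cv2.Rodrigues(np.array(im["rvec"],float))[0]; t=np.array(im["tvec"],float).ravel()
    c=R@np.array(p)+t
    return np.array([im["cx"]+im["fx"]*c[0]/c[2],im["cy"]+im["fy"]*c[1]/c[2]])
def down(yaw): # tool z down; tool y axis at angle yaw+90deg... x axis at yaw
    c,s=np.cos(yaw/2),np.sin(yaw/2)
    return [0*c, c, s, 0.0]  # Rz(yaw)*Rx(pi)
def save(n,im,crop=None,k=1):
    c=im["color"]
    if crop: u0,v0,u1,v1=crop; c=c[v0:v1,u0:u1]
    cv2.imwrite(f"pics/{n}.png",cv2.resize(c,None,fx=k,fy=k,interpolation=cv2.INTER_CUBIC))
E
python3 - <<'E'
from h import *
for n in("top","side"):
    im=get_image(n); save(n+"0",im,None,1.4); print(n,im["rvec"],im["tvec"],im["fx"])
print(state()); print(grip_depth)
E
```

```text
pics
top [ 2.12487742 -2.17325596  0.14655874] [-1.48562202e-03  6.03219882e-01  1.69127436e+00] 489.366729808219
side [ 2.19949262 -0.70452643  0.30126213] [-0.47820496  0.25662266  0.88124134] 400.69165804002984
{'t': 0.1, 'joint_positions': array([ 1.05928367e+00,  3.08881486e-01,  1.63510073e+00,  1.59920792e-05,
        1.19970218e+00, -6.96821375e-02]), 'qvel': array([-0.0012241 , -0.00045585, -0.00214413,  0.00044014, -0.00115793,
       -0.00128636]), 'joint_efforts': array([-2.79418109e-04, -4.16411269e+01, -2.77643108e+01, -6.60557748e-05,
        4.25230057e-03, -9.83912344e-06]), 'position': array([0.26688204, 0.56430847, 0.23016486]), 'orientation': array([-3.06804452e-04,  2.19125449e-01,  9.75696133e-01, -9.99887184e-04]), 'wrist_force': array([0.4732429 , 0.63483288, 0.56321786]), 'wrist_torque': array([-0.00613396, -0.02090634,  0.00920027]), 'finger_gap': 0.08558504658702172}
0.0187
```

View pics/top0.png

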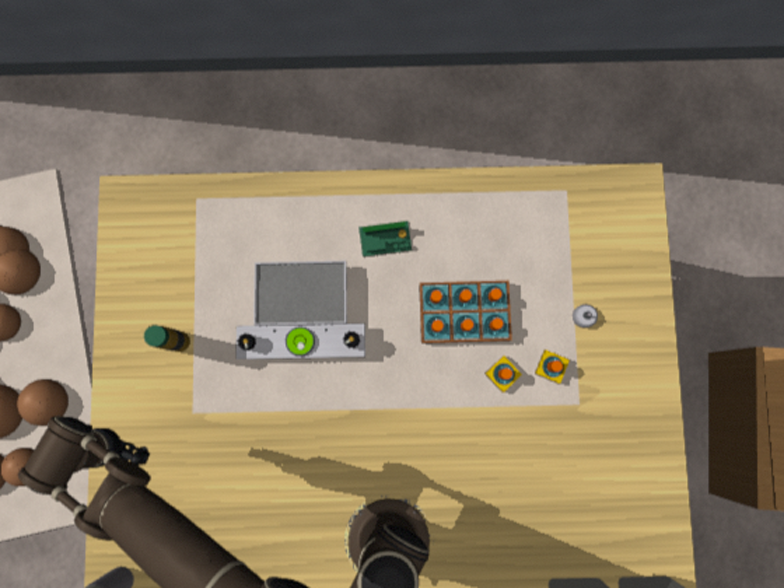

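View pics/side0.png

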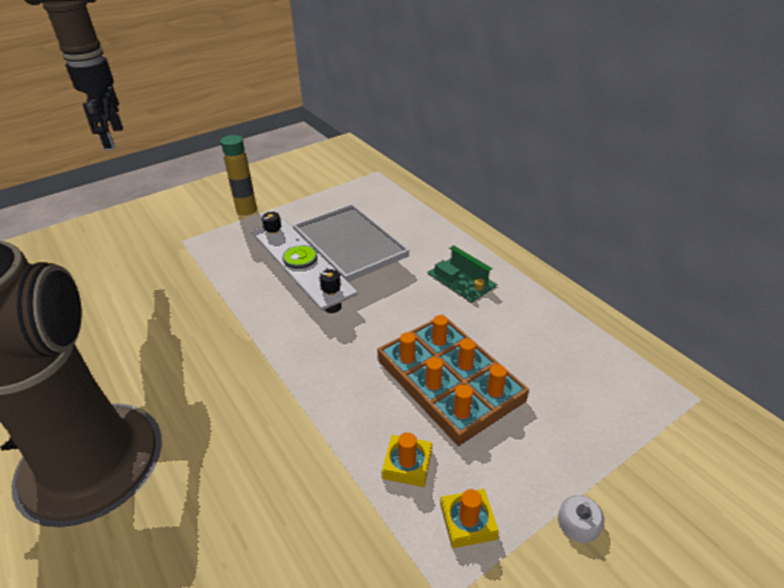

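The side and top views show the plate's pan at about (300,293), knobs at (246,342) and (351,340), and the vial at (299,341). The tray at (465,311) holds six orange-cored moulds, and two yellow look-alikes stand outside it at (504,374) and (552,366). I'll confirm this in enlarged crops.

Run:
```python
from h import *
im=get_image("top")
c=im["color"]
a=cv2.resize(c[180:264,160:270],None,fx=3.6,fy=3.6,interpolation=cv2.INTER_CUBIC)
b=cv2.resize(c[190:274,290:400],None,fx=3.6,fy=3.6,interpolation=cv2.INTER_CUBIC)
cv2.imwrite("pics/c1.png",np.hstack([a,b]))
for n,(u,v),z in[("kl",(246,342),.08),("kr",(351,340),.08),("vial",(299.5,341.5),.053),("panTL",(256,263),.049),("panTR",(346,262),.049),("can",(157,336),.19),("tray",(465,311),.033)]:
    print(n,pix2w(im,u/1.4,v/1.4,z).round(3),pix2w(im,u/1.4,v/1.4,zmap=True).round(3))
```

```text
kl [0.491 0.337 0.08 ] [0.49  0.336 0.087]
kr [0.49 0.08 0.08] [0.489 0.079 0.088]
vial [0.491 0.209 0.053] [0.491 0.21  0.048]
panTL [0.693 0.319 0.049] [0.692 0.319 0.053]
panTR [0.69  0.091 0.049] [0.698 0.094 0.009]
can [0.501 0.518 0.19 ] [0.501 0.519 0.189]
tray [ 0.56  -0.208  0.033] [ 0.56  -0.207  0.034]
```

View pics/c1.png

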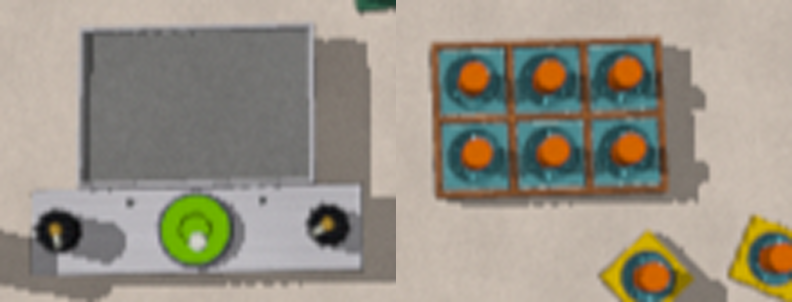

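No tray mould is yellow, so the six in the tray are the ones meant. The yellow pair at (648,275) and (780,255) in the crop are the look-alikes. The bubble sits at (197,241) against the ring centre at (195,229), which is about 11 mm towards -x. Next is the wrist view.

Run:
```python
from h import *
reach([0.45,0.208,0.38],down(np.pi/2+.4)); pause(.3)
im=get_image("wrist"); save("w1",im,None,1.4); np.save("w1.npy",im,allow_pickle=True)
print(state()["t"],state()["joint_positions"].round(2),im["fx"],(im["rvec"],im["tvec"]))
for p in[[.491,.337,.08],[.49,.08,.08],[.491,.209,.053],[.614,.208,.04]]: print(w2pix(im,p)*1.4)
```

```text
2.075 [ 0.35 -0.05  1.74  0.    1.45 -0.05] 361.09474318072324 (array([-2.77323632, -0.56313181, -0.08910251]), array([-0.49440767, -0.07127487,  0.52628111]))
[507.86578425 101.0902731 ]
[386.27995433 363.83882866]
[440.48081527 236.84744792]
[551.68509924 282.73878783]
```

View pics/w1.png

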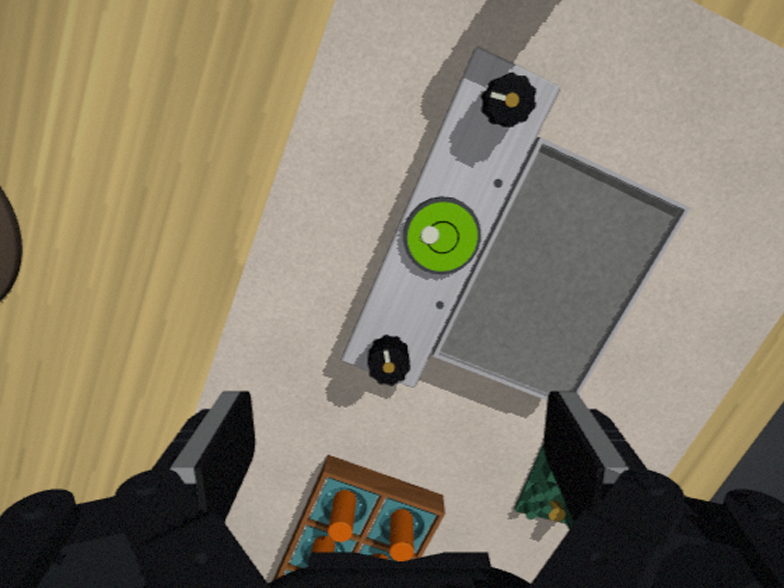

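The wrist view shows the bubble at (429,235), the ring centre at (443,237), and the knob tops at (508,99) and (388,360). The pan's outer corners are near (540,139), (687,209), (574,399) and (437,354).

```bash
cat >> h.py <<'E'
from scipy import ndimage
def bubble(im,pan=None,yaw=0.,V=(.491,.209),z=.053,verbose=True):
    """bubble centre minus vial disc centre in plate axes, m"""
    c=im["color"].astype(int); u,v=w2pix(im,[*V,z]); 
    yy,xx=np.mgrid[:420,:560]; near=np.hypot(xx-u,yy-v)<45
    b,g,r=c[...,0],c[...,1],c[...,2]
    disc=near&(g>b+50)&(g>r+15)
    lab,n=ndimage.label(disc); k=1+np.argmax(ndimage.sum(disc,lab,range(1,n+1)))
    cnt=max(cv2.findContours((lab==k).astype(np.uint8),cv2.RETR_EXTERNAL,cv2.CHAIN_APPROX_NONE)[0],key=len)
    (du,dv),ax,_=cv2.fitEllipse(cv2.convexHull(cnt))
    wh=(np.hypot(xx-du,yy-dv)<min(ax)/2-1)&(b>110)
    lab,n=ndimage.label(wh); k=1+np.argmax(ndimage.sum(wh,lab,range(1,n+1)))
    bv,bu=ndimage.center_of_mass(lab==k)
    P=pix2w(im,du,dv,z); B=pix2w(im,bu,bv,z); d=(B-P)[:2]
    if verbose: print("disc",(du*1.4,dv*1.4),"bub",(bu*1.4,bv*1.4),"npx",(lab==k).sum(),"vial",P[:2].round(4))
    R=np.array([[np.cos(yaw),np.sin(yaw)],[-np.sin(yaw),np.cos(yaw)]])
    return R@d
E
python3 - <<'E'
from h import *
im=np.load("w1.npy",allow_pickle=True).item()
print("bub",bubble(im))
for n,(u,v),z in[("kl",(508,99),.080),("kr",(388,360),.080),("c1",(540,139),.049),("c2",(687,209),.049),("c3",(574,400),.049),("c4",(437,354),.049)]:
    print(n,pix2w(im,u/1.4,v/1.4,z).round(4),pix2w(im,u/1.4,v/1.4,zmap=True).round(4))
for xy in [(-.115,0.),(.115,0.)]: pass
for p in [(.52,.26),(.52,.15),(.60,.25),(.60,.15),(.66,.25),(.66,.15)]:
    u,v=w2pix(im,[*p,.041]); print(p,pix2w(im,u,v,zmap=True)[2].round(4),end=' ')
E
```

```text
disc (441.8100158691406, 235.9057678222656) bub (np.float64(429.3596774193548), np.float64(234.3870967741935)) npx 124 vial [0.4918 0.2103]
bub [-0.0113605  -0.00324414]
kl [0.4904 0.3385 0.08  ] [0.49   0.3381 0.0825]
kr [0.49   0.0844 0.08  ] [0.4891 0.0868 0.0855]
c1 [0.5369 0.3238 0.049 ] [0.5366 0.3237 0.05  ]
c2 [0.6922 0.3219 0.049 ] [0.6924 0.322  0.0487]
c3 [0.6936 0.1044 0.049 ] [0.4881 0.2364 0.4017]
c4 [0.5386 0.0964 0.049 ] [0.5382 0.0969 0.0504]
(0.52, 0.26) 0.0418 (0.52, 0.15) 0.0437 (0.6, 0.25) 0.0412 (0.6, 0.15) 0.0431 (0.66, 0.25) 0.04 (0.66, 0.15) 0.0408
```

```bash
cat >> h.py <<'E'
def J(p,yaw):
    q=inverse_kinematics(list(p),down(yaw)); 
    if q is None: raise IKError("none")
    q=np.array(q,float); q[5]=q[0]+np.pi/2-yaw; assert abs(q[5])<2.92,q[5]; return q
def turn(xy,ang,yaw0,z=.055,dz=.00095):
    """ang>0 clockwise from above. yaw0 start yaw."""
    x,y=xy
    gripper_open(); move_joints(J([x,y,.19],yaw0))
    print("contact",move_straight([x,y,z],velocity=.12,guard=12))
    grab(); print("gap",state()["finger_gap"])
    move_joints(J([x,y,z+dz*ang],yaw0-ang)); pause(.2)
    s=state(); print("pos",s["position"].round(4),"F",s["wrist_force"].round(1),"T",s["wrist_torque"].round(2),"gap",s["finger_gap"])
    gripper_open(); move_straight([x,y,.19],velocity=.2)
def look(n=None,yaw=None):
    move_joints(J([.45,.208,.38],np.pi/2+.4)); pause(.7)
    im=get_image("wrist"); d=bubble(im)
    A=np.array([[-1.68,-1.68],[2.42,-2.42]])
    print("t",state()["t"],"bub mm",d*1e3,"need (l,r) cw rad",np.linalg.solve(A,-d*1e3))
    if n: save(n,im,(280,120,360,220),5)
    return d
E
python3 - <<'E'
from h import *
turn((.4905,.3393),-2.71,0.0)
look("v1")
E
```

```text
contact False
gap 0.040202244235081085
pos [0.4943 0.3397 0.0534] F [ 5.  -2.2 -0.5] T [ 0.25 -0.85 -0.07] gap 0.04057784237013263
disc (441.3455139160156, 234.3376037597656) bub (np.float64(430.472), np.float64(241.136)) npx 125 vial [0.4914 0.2109]
t 11.4667 bub mm [-6.77237744 -9.90558714] need (l,r) cw rad [ 0.03102039 -4.06219744]
```

Run:
```python
from h import *
turn((.4905,.0797),-4.05,-.4)
look("v2")
```

```text
contact False
gap 0.040430031916915056
pos [0.492  0.0805 0.0521] F [1.3 5.1 4.1] T [ 0.69 -0.06 -0.07] gap 0.040188530148932804
disc (440.58266601562497, 234.31805725097655) bub (np.float64(440.48780487804873), np.float64(234.40325203252033)) npx 123 vial [0.4906 0.2106]
t 22.6333 bub mm [-0.04869877 -0.10848492] need (l,r) cw rad [ 0.00792056 -0.03690792]
```

View pics/v2.png

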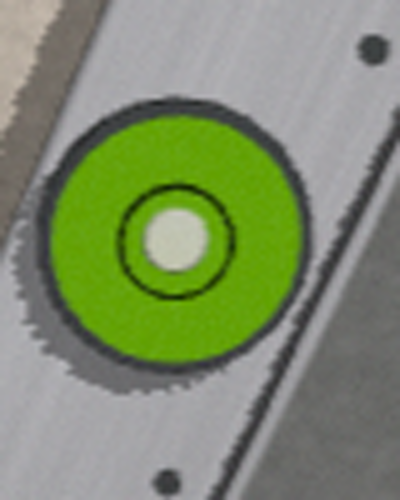

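The vial is level: the bubble is concentric with the ring at (177,240) in the crop. Next is the tray, seen with the wrist camera and again from the top.

Run:
```python
from h import *
im=get_image("wrist"); 
move_joints(J([.47,-.12,.36],np.pi/2)); pause(.3)
im2=get_image("wrist"); np.save("w2.npy",[im,im2],allow_pickle=True)
cv2.imwrite("pics/w2.png",cv2.resize(im2["color"],None,fx=1.4,fy=1.4))
t=get_image("top"); np.save("t2.npy",t,allow_pickle=True)
for i in(im,im2,t):
    c=i["color"].astype(int); m=(c[...,2]>180)&(c[...,1]<140)&(c[...,0]<70)
    # orange core tops via z_map
    lab,n=ndimage.label(m)
    for k in range(1,n+1):
        vv,uu=np.where(lab==k)
        if len(vv)<15: continue
        P=np.array([pix2w(i,u,v,zmap=True) for u,v in zip(uu,vv)])
        top=P[P[:,2]>.066]
        print(len(vv),top.shape[0],np.median(top,0).round(4) if len(top) else None, ((top.min(0)+top.max(0))/2).round(4) if len(top) else None)
    print('-')
```

```text
160 160 [ 0.5219 -0.1331  0.071 ] [0.4759 0.068  0.2955]
153 153 [ 0.5962 -0.132   0.0709] [0.5128 0.0682 0.2956]
-
315 315 [ 0.5962 -0.1322  0.0709] [ 0.5391 -0.0923  0.2855]
322 322 [ 0.5223 -0.1334  0.0709] [ 0.5019 -0.0933  0.2855]
279 279 [ 0.5966 -0.2062  0.0709] [ 0.5967 -0.2066  0.0707]
273 273 [ 0.5233 -0.2075  0.071 ] [ 0.5018 -0.1302  0.2849]
238 238 [ 0.5237 -0.2809  0.0709] [ 0.5021 -0.1669  0.2856]
236 236 [ 0.5978 -0.281   0.071 ] [ 0.5398 -0.1669  0.2858]
225 93 [ 0.4001 -0.2988  0.0664] [ 0.4294 -0.1751  0.2842]
172 76 [ 0.4164 -0.4229  0.0664] [ 0.4163 -0.4223  0.0669]
-
39 36 [ 0.5993 -0.2811  0.0706] [ 0.5998 -0.2811  0.0754]
41 35 [ 0.5986 -0.2077  0.071 ] [ 0.598  -0.2062  0.0731]
41 19 [ 0.4167 -0.4242  0.0682] [ 0.4152 -0.4212  0.0698]
44 21 [ 0.3994 -0.2992  0.07  ] [ 0.3873 -0.1611  0.9122]
-
```

View pics/w2.png

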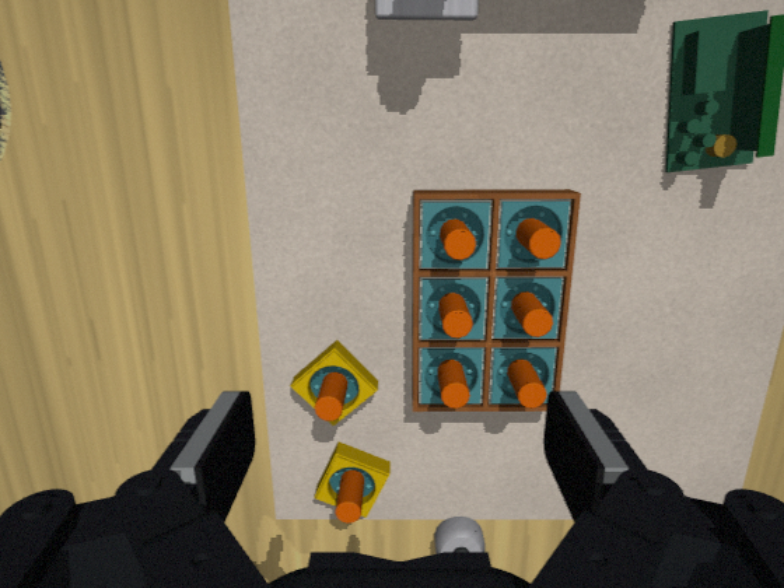

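All six tray cores are found (pixels (459,241), (541,238), (456,318), (533,317), (455,391), (528,392)), with tops at z = 0.071. The yellow ones at (335,384) and (351,480) are left alone. I'll grip diagonally so the fingers clear the neighbouring cores, and I'll start with one mould.

```bash
cat >> h.py <<'E'
PAN=np.array([.614,.2103]); YP=0.0; YT=.013
Q=np.pi/4
def cores(im,zmin,tol=.004):
    c=im["color"].astype(int); m=(c[...,2]>150)&(c[...,1]<150)&(c[...,0]<80)&(c[...,2]>c[...,1]+60)
    lab,n=ndimage.label(m); out=[]
    for k in range(1,n+1):
        vv,uu=np.where(lab==k)
        if len(vv)<15: continue
        P=np.array([pix2w(im,u,v,zmap=True) for u,v in zip(uu,vv)])
        P=P[(P[:,2]<.13)&(P[:,2]>.03)]
        if len(P)<10: continue
        zt=np.percentile(P[:,2],90); T=P[P[:,2]>zt-.003]
        out.append(np.median(T,0).round(4))
    return out
def look_tray():
    move_joints(J([.47,-.12,.36],np.pi/2)); pause(.2); return cores(get_image("wrist"),0)
def look_pan(n=None):
    move_joints(J([.45,.208,.38],np.pi/2+.4)); pause(.6); im=get_image("wrist")
    if n: save(n,im,None,1.4)
    return cores(im,0),bubble(im,verbose=False)*1e3
def pick(xy,ztop=.071,yaw=Q+YT):
    x,y=xy; zc=ztop-.033
    gripper_open(); move_joints(J([x,y,.17],yaw))
    if move_straight([x,y,zc],velocity=.12,guard=15): print("CONTACT on descent",state()["position"]); return False
    grab(); g=state()["finger_gap"]; f0=state()["wrist_force"][2]
    move_straight([x,y,.17],velocity=.12)
    s=state(); print("grip gap",round(g,4),"lifted gap",round(s["finger_gap"],4),"dFz",round(s["wrist_force"][2]-f0,2),"t",round(s["t"],1)); return s["finger_gap"]>.02
def place(slot,yaw=Q+YP,zf=.074):
    x,y=PAN+np.array(slot)
    move_joints(J([x,y,.17],yaw)); s=state(); print("carry gap",round(s["finger_gap"],4),"Fz",round(s["wrist_force"][2],2))
    move_straight([x,y,zf+.012],velocity=.15); pause(.15)
    c=move_straight([x,y,zf-.0015],velocity=.03,guard=4); s=state(); print("touch",c,s["position"].round(4),"gap",round(s["finger_gap"],4))
    gripper_open(); move_straight([x,y,.17],velocity=.2)
E
python3 - <<'E'
from h import *
C=look_tray(); print(C)
if pick((.5965,-.1322)): place((.037,-.074))
print(look_pan("p1")); print(state()["t"])
E
```

```text
[array([ 0.5221, -0.1333,  0.0707]), array([ 0.5962, -0.1325,  0.0709]), array([ 0.5966, -0.2062,  0.0709]), array([ 0.523 , -0.2072,  0.071 ]), array([ 0.5235, -0.281 ,  0.0709]), array([ 0.5975, -0.2808,  0.0709]), array([ 0.4004, -0.2987,  0.0658]), array([ 0.4159, -0.4222,  0.0658])]
grip gap 0.0265 lifted gap 0.0263 dFz -4.78 t 29.0
carry gap 0.027 Fz -3.39
touch True [0.6509 0.1363 0.0735] gap 0.0265
([array([0.6482, 0.1392, 0.1059]), array([ 0.5216, -0.133 ,  0.0708])], array([-0.02514888, -0.04319366]))
34.4417
```

View pics/p1.png

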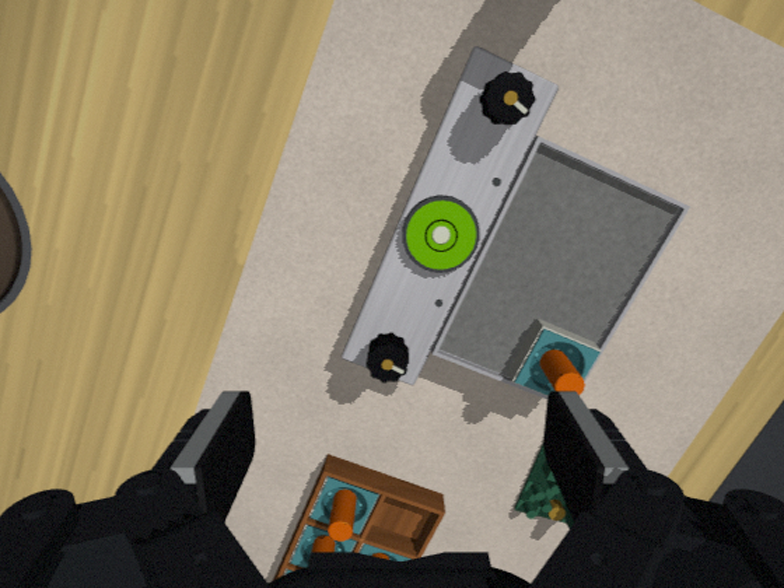

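The first mould stands in the pan's far right corner, with its core at (569,382), and the bubble is still centred at (441,235). I'll carry on with automatic checks and stop on any anomaly.

```bash
cat >> h.py <<'E'
def run(jobs):
    for exp,slot in jobs:
        C=look_tray(); c=[p for p in C if np.hypot(*(p[:2]-exp))<.008 and abs(p[2]-.0708)<.003]
        if len(c)!=1: print("ANOMALY tray",exp,C); return
        if not pick(c[0][:2]): print("ANOMALY pick"); return
        place(slot)
        P,b=look_pan(); print(slot,[(p[:2]-PAN).round(4).tolist()+[p[2]] for p in P if p[1]>.05],"bub",b.round(2),"t",round(state()["t"],1))
        if state()["finger_gap"]<.08: return
E
python3 - <<'E'
from h import *
run([((.5966,-.2062),(.037,0)),((.5975,-.2808),(.037,.074))])
E
```

```text
grip gap 0.0263 lifted gap 0.0265 dFz -4.85 t 40.2
carry gap 0.0262 Fz -1.77
touch True [0.6509 0.2103 0.0736] gap 0.0268
(0.037, 0) [[0.036, 0.0002, np.float64(0.1058)], [0.0348, -0.0711, np.float64(0.1058)]] bub [-0.06 -0.08] t 46.1
grip gap 0.0264 lifted gap 0.0264 dFz -4.95 t 51.9
carry gap 0.0267 Fz -1.99
touch True [0.651  0.2844 0.0736] gap 0.0262
(0.037, 0.074) [[0.0361, 0.0781, np.float64(0.1058)], [0.036, 0.0001, np.float64(0.1058)], [0.0346, -0.0714, np.float64(0.1058)]] bub [-0.05 -0.16] t 58.3
```

Run:
```python
from h import *
run([((.522,-.1332),(-.037,-.074)),((.523,-.2072),(-.037,0))])
```

```text
grip gap 0.0265 lifted gap 0.0265 dFz -5.25 t 63.9
carry gap 0.0261 Fz -3.84
touch True [0.5769 0.1364 0.0735] gap 0.0267
(-0.037, -0.074) [[0.0362, 0.0781, np.float64(0.1059)], [0.036, 0.0001, np.float64(0.1058)], [-0.0378, -0.0735, np.float64(0.1059)], [0.0345, -0.0712, np.float64(0.1057)]] bub [ 0.07 -0.06] t 69.2
grip gap 0.0265 lifted gap 0.0264 dFz -5.5 t 74.8
carry gap 0.0267 Fz -2.6
touch True [0.5769 0.2103 0.0735] gap 0.0265
(-0.037, 0) [[0.0363, 0.0781, np.float64(0.1059)], [-0.0378, 0.0002, np.float64(0.1059)], [0.036, 0.0001, np.float64(0.1059)], [-0.0379, -0.0735, np.float64(0.1059)], [0.0346, -0.0713, np.float64(0.1058)]] bub [ 0.07 -0.03] t 80.6
```

Run:
```python
from h import *
run([((.5235,-.281),(-.037,.074))])
im=get_image("wrist"); save("p2",im,None,1.4)
```

```text
grip gap 0.0264 lifted gap 0.0268 dFz -5.29 t 86.4
carry gap 0.0269 Fz -2.41
touch True [0.5769 0.2843 0.0736] gap 0.0262
(-0.037, 0.074) [[-0.0382, 0.0738, np.float64(0.106)], [0.0363, 0.0782, np.float64(0.106)], [-0.038, 0.0, np.float64(0.1059)], [0.0359, 0.0, np.float64(0.1058)], [-0.0378, -0.0736, np.float64(0.1058)], [0.0342, -0.0712, np.float64(0.1058)]] bub [0.03 0.03] t 92.8
```

View pics/p2.png

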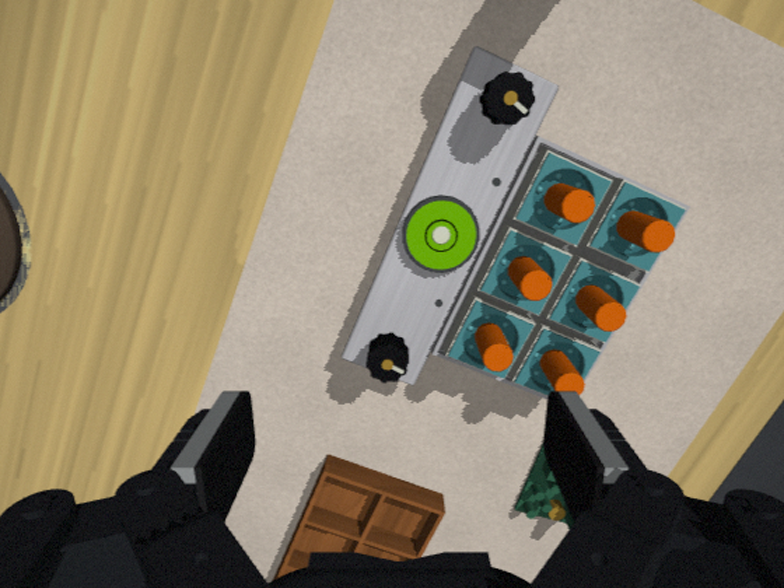

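All six moulds are in the pan: core tops at (579,206), (659,236), (536,286), (610,317), (497,357) and (570,383). The bubble is centred at (441,235) and the tray is empty. The far-left mould reads y = +78 mm, close to the rim, so I'll check from the side and top cameras.

Run:
```python
from h import *
move_joints(J([.35,-.1,.4],np.pi/2)); pause(.3)
t=get_image("top"); s=get_image("side")
print([(p[:2]-PAN).round(4).tolist()+[p[2]] for p in cores(t,0)])
a=cv2.resize(t["color"][180:262,160:275],(400,285),interpolation=cv2.INTER_CUBIC)
b=cv2.resize(s["color"][120:220,170:310],(400,285),interpolation=cv2.INTER_CUBIC)
cv2.imwrite("pics/f.png",np.hstack([a,b]))
# far-left shell edges against inner rim: shell-top height profile along y at x of the core edge
C,bb=look_pan(); im=get_image("wrist")
for x in(.025,.055):
    prof=[]
    for y in np.arange(.04,.118,.002):
        u,v=w2pix(im,[PAN[0]+x,PAN[1]+y,.067]); prof.append(int(round(pix2w(im,u,v,zmap=True)[2]*1e3)))
    print(x,prof)
print(bb)
```

```text
[[0.035, -0.0745, np.float64(0.1111)], [0.0366, 0.0763, np.float64(0.1099)], [0.036, -0.0058, np.float64(0.1101)], [-0.0347, -0.0741, np.float64(0.1117)], [-0.0359, 0.0706, np.float64(0.1112)], [-0.0357, 0.001, np.float64(0.111)], [-0.1988, -0.6337, np.float64(0.0706)], [-0.215, -0.5072, np.float64(0.072)]]
0.025 [40, 40, 40, 66, 65, 65, 64, 51, 53, 52, 51, 52, 52, 60, 66, 66, 68, 72, 73, 73, 70, 70, 69, 67, 59, 52, 54, 53, 53, 50, 51, 63, 65, 67, 65, 64, 47, 0, 1]
0.055 [41, 42, 42, 65, 66, 522, 65, 66, 66, 66, 63, 62, 105, 107, 106, 105, 105, 106, 106, 106, 106, 105, 106, 105, 104, 105, 105, 63, 65, 65, 66, 67, 65, 66, 66, 49, 49, 0, 1]
[ 0.1275851  -0.04782324]
```

View pics/f.png

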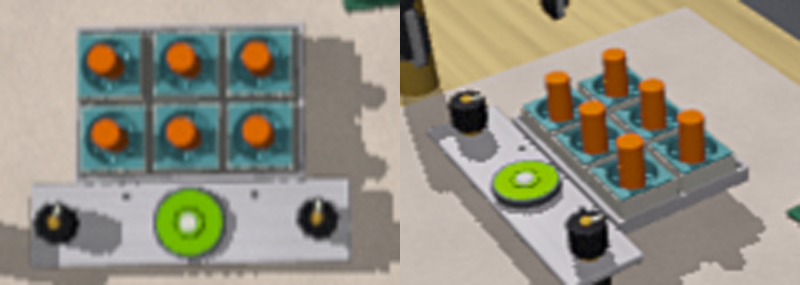

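Every mould top is level: shells at 66 mm and cores at 106 mm. The far-left mould lies flat inside the rim at y ≈ 77 mm, and flat there it cannot pass 79 mm. Handing in.

Run:
```python
from h import *
print(state()["t"],state()["finger_gap"],bubble(get_image("wrist"),verbose=False)*1e3); close_job()
```

```text
96.3917 0.08536958327631337 [ 0.1839418  -0.01173309]
the job is handed in; nothing more can be done
```

The plate is level and all six ring moulds lie flat in the pan. I handed the job in at 96 s; it gives no verdict, so this rests on my own last checks.

- **Levelling:** with the pan empty I turned the left screw 2.71 rad and the right screw 4.05 rad anticlockwise. That put the bubble about 0.1 mm from the ring's centre.
- **Moulds:** I lifted all six from the tray by their cores and set them in the pan, two by three. I did not touch the two yellow look-alikes or the other things on the bench.
- **Bubble at hand-in:** it was about 0.2 mm from the ring's centre, against a limit of 5.2 mm.
- **Flatness:** the wrist camera read all six core tops at about 106 mm, against 107 mm expected.
- **Position in the pan:** all moulds were within 38 mm in x and 78 mm in y of the pan's centre, inside the limits of 46 and 82 mm.

**Tightest fit:** the far-left mould sits 1–2 mm from the rim. The wrist camera read its y as 78 mm and the top camera 76 mm, both inside the limit.

**Camera disagreement:** the top camera's coarser readings differed from the wrist camera's by up to 6 mm in y and read the core tops 4 to 6 mm higher. I trusted the wrist camera.

I saw no grip slip. Apart from that mould landing 4 mm off its spot, nothing looked knocked.

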